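Take the large reel off its hook and file it in the empty bin

ROBOT

A 7-joint arm with a two-finger parallel gripper is mounted at the origin on the work surface. World frame = base frame: x ahead of the robot, y to its left, z up, the work surface at z = 0. Lengths are in m, angles in rad, forces in N, time in s.
With the tool pointing down it reaches from about 0.425 to 0.95 m from the base axis. Payload 4.7 kg.
Tool frame: the origin (TCP) lies between the finger pads; the fingertips stand 25 mm ahead of it and the grasp point (between the pads) lies 6 mm ahead of it; z points along the fingers, y is the line along which they close (so a half turn about z gives the same grasp; the last joint's range is limited). The gripper opens to 85 mm and grips with 20 to 120 N. Pads are 22 mm wide; open, the fingers measure 114 mm over their backs; the gripper's body (76 mm by 85 mm) begins 54 mm behind the grasp point. The pads swing forward as they close: fully open they stand 13 mm farther back than shut.
Start: joints at [-1.257, 0.469, -0.049, 1.532, 0.024, 1.141, -0.082], TCP at [0.227, 0.636, 0.256] pointing down, gripper open.
Joint ranges: [-2.59, 2.59], [-0.33, 1.99], [-1.39, 1.29], [0.1, 2.45], [-1.04, 4.18], [0.21, 1.99], [-2.66, 2.66]. Speed limits (rad/s): [2.57, 2.57, 3.14, 3.14, 3.14, 3.14, 3.14].

INTERFACE

Orientations are given as a 3x3 rotation matrix whose columns are the frame's x, y, z axes.
In Python, from rig import * gives the robot as it stands. Calls block until the motion is done:
- movep(position, orientation): joint-space move of the TCP to a pose.
- move_l(position, attitude=None, feed=0.15, until_force=None): straight line of the TCP; attitude=None keeps the orientation; feed is the mean speed in m/s. With until_force (N) it stops when the force on the tool has changed by that much, and returns True; else False.
- move_joints(angles): joint-space move.
- command_gripper(opening, newtons=None): finger opening in m; newtons is the grip in N (None keeps the last); returns when the fingers have stopped.
- sleep(seconds).
- inverse_kinematics(position, orientation): joint angles nearest the present ones, or None.
- sense(): the state.
- camera(name): name is "scene" or "side" or "wrist"; returns (picture, depth): 480x640x3 uint8, red, green, blue; 480x640 float32, m along the optical axis (not along the pixel's ray), 0 where there is no reading.
- camera_params(name): a dict with "K" (3x3 intrinsics, pixels), "position" and "rotation" of the camera in the world; the wrist camera has in their place "tool_from_camera" (4x4, takes a point from camera to tool coordinates, whose origin is the TCP and whose axes are the flange's). Camera axes: x right, y down, z forward; pixel columns grow to the right and rows downward; lengths in m; the calibration is good to about 2 mm. A picture is of the moment at which its call begins: read the wrist's pose just before it. camera_params takes no time and is no camera call.
A pose or a line that the arm cannot do raises Unreachable and nothing moves.
- finish_job(): hands the job in; it is judged then, once.
The state is a dict: "time_s": time; "joint_pos": joint angles; "qd": joint speeds; "joint_efforts": joint torques, N m; "position": TCP position; "tcp_rot": TCP orientation; "wrist_force": force on the tool from outside, world axes, zero at the start; "ft_torque": the same for the moment, N m; "finger_gap": finger opening in m; "gripper_force": force on a finger pad.
Only numpy, scipy, OpenCV 4.12 (cv2) and the standard library are available. Lean on these libraries where they do the work, as an engineer would, in place of code of your own. Each camera call takes 0.05 s, during which the arm holds its last target. There are 200 camera calls.

TASK

Lift the larger of the two hanging reels up and off its hook, and lower it on edge into the empty blue bin - set it down, don't drop it - so that it stands on the bin's floor. Leave the small reel hanging where it is, and don't shove or knock over the bottle, the jar or the cup.

Things in the scene. Friction and masses are not known exactly. Their poses are not given: they have to be found in the camera images.
- large_reel: The larger component tape reel: a disc of grey plastic flanges and pale tape, 120 mm in diameter, 16 mm thick, 0.08 to 0.17 kg, with a central hole 44 mm across. Origin at its centre; its x axis is its axle (across the thickness). Starts hanging by its hole on one hook, axle along the hook, centre 22 mm below the top of the hook's bar.
- small_reel: The smaller reel, same kind: 90 mm in diameter, 16 mm thick, hole 44 mm. Hangs on the other hook. Origin at its centre, x axis along its axle. It stays where it is.
- rack: Fixed steel rack, origin under the middle of its 110 x 310 x 12 mm foot. Posts at y +/-140 mm and crossbar (top 165 mm high) at x +20 mm. At y +/-75 mm two 8 mm round hooks run level along -x (to the robot), top 160 mm high, to x -85 mm, then turn up to a tip at x -96 mm, 176 mm high: a reel must rise 17 to 35 mm (its hole has 36 mm of play), then leave along -x. 
- hook_left (a point): Point on top of the hook bar at the rack's +y side, where a reel hangs (45 mm in front of the rack's origin).
- hook_right (a point): The same point on the hook at the rack's -y side.
- empty_bin: The empty one of two blue plastic parts bins, fixed to the bench: narrow open box 170 mm long (its x) x 50 mm wide (its y) x 70 mm high, walls and floor 4 mm, so 162 x 42 mm inside. Origin at the centre of its underside. Small paper label on the front (-x) end.
- full_bin: The other blue bin, same size and fixed, filled with upright cartons and card packs up to 104 mm high. Origin at the centre of its underside.
- bottle: White plastic bottle, 56 mm in diameter, 150 mm high, standing loose. Origin at the centre of its underside.
- jar: Low amber jar with black lid, 60 mm in diameter, 60 mm high, standing loose. Origin at the centre of its underside.
- cup: Brown card cup, 76 mm across the rim, 90 mm high, standing loose. Origin at the centre of its underside.

How it is judged:
On the way, in this order (a step that is already met when the one before it is completed fails the run):
1. the large reel is off its hook: held by the gripper, clear of the rack, over 70 mm from where it hung and still more than 100 mm high at its centre (distance of large_reel from where it was at the start of the episode above 0.07 m and contact force between large_reel and rack below 0.05 N and contact force between large_reel and the fingers above 0.3 N and height (world z) of large_reel above 0.1 m), for 0.2 s.
2. the large reel is lowered into the empty bin in the gripper, to within 20 mm of the bin's floor, before it is let go (x of large_reel in the frame of empty_bin between -0.035 and 0.035 m and y of large_reel in the frame of empty_bin between -0.022 and 0.022 m and height (world z) of large_reel below 0.084 m and contact force between large_reel and the fingers above 0.3 N), for 0.1 s.
At the end, for the whole second after the job is handed in: Large reel at rest on edge on the empty bin's floor: centre within 35 mm along, 22 mm across of the bin's middle, 54 to 74 mm high, axle under 27 degrees off level. Small reel still hanging, within 30 mm of its start. Bottle, jar, cup upright within 60 mm of their starts (x of large_reel in the frame of empty_bin between -0.035 and 0.035 m and y of large_reel in the frame of empty_bin between -0.022 and 0.022 m and height (world z) of large_reel between 0.054 and 0.074 m and angle between large_reel's own x axis and vertical above 1.1 rad and linear speed of large_reel below 0.03 m/s and distance of small_reel from where it was at the start of the episode below 0.03 m and height (world z) of small_reel above 0.125 m and angle between each of bottle, jar, cup's own z axis and vertical below 0.2 rad and distance of each of bottle, jar, cup from where it was at the start of the episode below 0.06 m); the robot touches nothing.
It fails at once if the small reel is knocked off its hook or shoved more than 50 mm (distance of small_reel from where it was at the start of the episode above 0.05 m or height (world z) of small_reel below 0.1 m).
It fails at once if the bottle, jar or cup is tipped over or shoved more than 60 mm (angle between any of bottle, jar, cup's own z axis and vertical above 0.6 rad or distance of any of bottle, jar, cup from where it was at the start of the episode above 0.06 m).
It also fails if it takes over 40 s, if anything falls off the work surface, if the arm or the gripper's body presses on something with over 40 N, if the wrist force passes 120 N, or if a joint passes its speed limit or range.

## Working session

There is one attempt and no reset: what is moved stays moved. The work goes in short steps, each a Python script; the robot and the scene stay as the last script left them, time stands still between calls to the robot, and variables do not carry over. Pictures are saved under pics/ and viewed, at most 10 in all, crops included, and the job is handed in when it is done.

```bash
mkdir -p pics; ls
python3 - <<'E'
from rig import *
import cv2,numpy as np
for n in("scene","side"):
    p,d=camera(n); cv2.imwrite(f"pics/{n}0.png",p[:,:,::-1]); np.savez(f"{n}0.npz",p=p,d=d,**camera_params(n))
    print(n,{k:np.round(v,3).tolist() for k,v in camera_params(n).items()})
E
```

```text
pics
scene {'K': [[624.335, 0.0, 317.055], [0.0, 624.335, 237.193], [0.0, 0.0, 1.0]], 'position': [1.468, 0.281, 0.775], 'rotation': [[-0.3, 0.551, -0.779], [0.954, 0.171, -0.246], [-0.002, -0.817, -0.577]]}
side {'K': [[497.942, 0.0, 318.139], [0.0, 497.942, 236.888], [0.0, 0.0, 1.0]], 'position': [0.549, 0.528, 0.721], 'rotation': [[-1.0, 0.008, 0.018], [-0.006, 0.753, -0.658], [-0.019, -0.658, -0.752]]}
```

View pics/scene0.png

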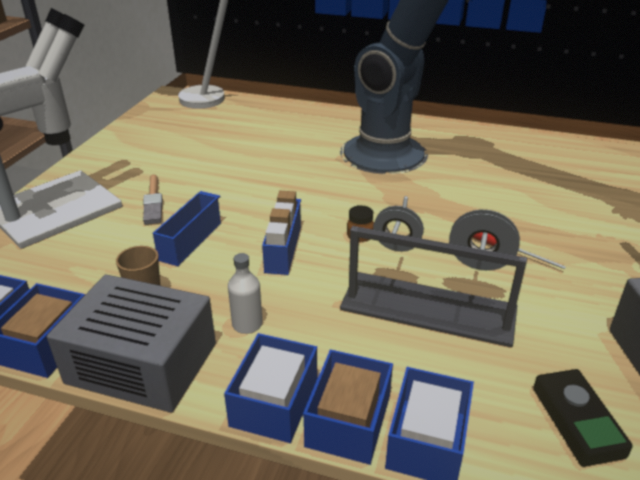

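View pics/side0.png

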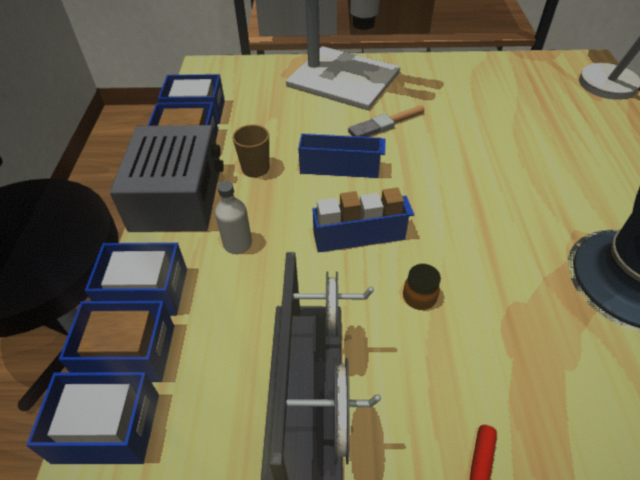

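The scene view shows the large reel at (485,240), on the rack's +y hook, and the small reel at (398,228). The empty bin is at (188,228) and the full bin at (283,235). In the side view the large reel is edge-on at (342,415), the small one at (332,305), and the empty bin at (342,155). Next I'll build point clouds from both views.

```bash
cat > h.py <<'E'
import numpy as np,cv2
def cloud(f):
    z=np.load(f); p,d,K,R,t=[z[k] for k in("p","d","K","rotation","position")]
    v,u=np.mgrid[:480,:640]
    c=np.stack([(u-K[0,2])/K[0,0]*d,(v-K[1,2])/K[1,1]*d,d],-1)
    w=c@R.T+t; w[d==0]=np.nan
    return p.astype(int),w
E
python3 - <<'E'
from h import *
np.set_printoptions(precision=4,suppress=True)
for n,binbox,fullbox in(("scene",(150,185,225,268),(255,185,305,278)),("side",(292,128,392,182),(308,185,418,252))):
    p,w=cloud(n+"0.npz"); print(n)
    blue=(p[...,2]>p[...,0]*1.8)&(p[...,2]>60)
    for nm,b in(("empty",binbox),("full",fullbox)):
        m=np.zeros(blue.shape,bool); m[b[1]:b[3],b[0]:b[2]]=1
        q=w[m&blue]; q=q[~np.isnan(q[:,0])]
        print(nm,len(q),"z pct",np.percentile(q[:,2],[1,50,90,98,100]))
        t=q[(q[:,2]>.05)&(q[:,2]<.09)]
        print("  rect",cv2.minAreaRect(t[:,:2].astype(np.float32)*1000))
    pts={"scene":{"tipL?":(563,267),"tipS":(406,200),"barL":(350,235),"barR":(522,260),"Ltop":(485,213),"Lbot":(483,266),"Lleft":(455,238),"Lright":(515,241),"jar":(361,210),"bottle":(246,300),"cup":(138,255)},
     "side":{"tipL":(377,399),"tipS":(370,292),"barfar":(291,258),"barnear":(278,460),"Lmid":(342,372),"Lnear":(345,450),"Stop":(332,280),"jar":(424,276),"bottle":(228,188),"cup":(252,132)}}[n]
    for k,(u,v) in pts.items(): print(k,w[v,u])
    # reel-ish points: above the table, near rack
    q=w[(w[...,2]>.08)&(w[...,2]<.25)&(w[...,0]>.3)&(w[...,0]<.8)&(w[...,1]>-.1)&(w[...,1]<.45)]
    print("rack area",len(q),np.percentile(q,[0,5,50,95,100],axis=0))
E
```

```text
scene
empty 1846 z pct [0.0069 0.0453 0.0689 0.0711 0.0729]
  rect ((515.508056640625, -299.5834045410156), (53.36375427246094, 182.17137145996094), 84.46157836914062)
full 789 z pct [0.0054 0.0471 0.0696 0.0713 0.073 ]
  rect ((484.37042236328125, -100.81085968017578), (181.01980590820312, 48.70149230957031), 8.862058639526367)
tipL? [0.3934 0.4519 0.0127]
tipS [0.495  0.1445 0.1721]
barL [0.4139 0.0218 0.0143]
barR [0.6097 0.355  0.1658]
Ltop [0.5278 0.2858 0.1915]
Lbot [0.5397 0.2988 0.0885]
Lleft [0.5409 0.2431 0.1389]
Lright [0.5409 0.3428 0.1536]
jar [0.3836 0.0363 0.0613]
bottle [ 0.7429 -0.0734  0.0812]
cup [ 0.6764 -0.3202  0.0732]
rack area 7774 [[ 0.4077 -0.1     0.08  ]
 [ 0.5253 -0.091   0.0884]
 [ 0.5509  0.2143  0.1546]
 [ 0.7313  0.35    0.1851]
 [ 0.7472  0.3629  0.2001]]
side
empty 2993 z pct [0.004  0.0474 0.0683 0.0711 0.0744]
  rect ((517.6455078125, -301.86346435546875), (55.42648696899414, 176.3862762451172), 84.205078125)
full 2182 z pct [0.0037 0.0435 0.0691 0.0712 0.0999]
  rect ((484.23162841796875, -104.2242202758789), (177.9302215576172, 51.08454132080078), 10.157060623168945)
tipL [0.494  0.2928 0.1721]
tipS [0.4924 0.1432 0.1691]
barfar [0.6014 0.0799 0.1642]
barnear [0.6036 0.3568 0.1647]
Lmid [0.5333 0.2654 0.1839]
Lnear [0.5312 0.3409 0.1473]
Stop [0.5431 0.1237 0.1702]
jar [0.3905 0.0357 0.0596]
bottle [ 0.715  -0.0834  0.1495]
cup [ 0.7081 -0.3407  0.0711]
rack area 7888 [[ 0.4159 -0.1     0.08  ]
 [ 0.4951 -0.0922  0.0889]
 [ 0.5882  0.2034  0.1635]
 [ 0.7199  0.3495  0.1887]
 [ 0.7477  0.3618  0.1998]]
```

Run:
```python
from h import *
from rig import *
np.set_printoptions(precision=4,suppress=True)
for n in("scene","side"):
    p,w=cloud(n+"0.npz")
    m=(abs(w[...,0]-.535)<.02)&(abs(w[...,1]-.293)<.075)&(w[...,2]>.065)&(w[...,2]<.21)
    q=w[m]; print(n,len(q),"x pct",np.percentile(q[:,0],[1,5,25,50,75,95,99]),"y",np.percentile(q[:,1],[.5,99.5]),"z",np.percentile(q[:,2],[.5,99.5]))
    f=q[q[:,0]>.537]; A=np.c_[f[:,1],f[:,2],np.ones(len(f))]
    if len(f)>100: print(" plane x=ay+bz+c",np.linalg.lstsq(A,f[:,0],rcond=None)[0],"circle yz",cv2.minEnclosingCircle(f[:,1:].astype(np.float32)))
    t=q[q[:,2]>.18]; print(" top: x",np.percentile(t[:,0],[2,50,98]), "y",np.median(t[:,1]))
print(sense()["tcp_rot"],sense()["joint_pos"])
R0=np.array([[0,1,0],[1,0,0],[0,0,-1.]]);R1=np.array([[0,-1,0],[-1,0,0],[0,0,-1.]])
a=np.deg2rad(-5.8);c,s=np.cos(a),np.sin(a)
for R in(R0,R1):print(inverse_kinematics([.535,.293,.195],R),inverse_kinematics([.415,.293,.30],R))
Rb=np.array([[c,s,0],[s,-c,0],[0,0,-1.]])
for R in(Rb,Rb@np.diag([-1,-1,1])):print(inverse_kinematics([.5165,-.3008,.12],R),inverse_kinematics([.5165,-.3008,.36],R))
print(camera_params("wrist")["tool_from_camera"])
```

```text
scene 2497 x pct [0.5245 0.5267 0.5386 0.5403 0.5416 0.5437 0.5452] y [0.2342 0.3501] z [0.081  0.1976]
 plane x=ay+bz+c [0.0155 0.0026 0.5359] circle yz ((0.29272016882896423, 0.13917696475982666), 0.061108268797397614)
 top: x [0.5241 0.5395 0.544 ] y 0.29313053971790537
side 1602 x pct [0.5174 0.5266 0.5297 0.5346 0.5393 0.5428 0.5521] y [0.2439 0.3493] z [0.117  0.1986]
 plane x=ay+bz+c [-0.0271 -0.061   0.5601] circle yz ((0.2923426628112793, 0.1455480307340622), 0.05928025394678116)
 top: x [0.5267 0.5341 0.5422] y 0.29690448855632484
[[-0.9418  0.3361 -0.0005]
 [ 0.3361  0.9418 -0.0017]
 [-0.0001 -0.0018 -1.    ]] [-1.2569  0.4694 -0.0486  1.5336  0.0241  1.141  -0.0823]
[-0.8154  0.431   0.3282  1.7763 -0.165   0.9611 -0.4203] [-0.9793  0.1526  0.32    1.8815 -0.0533  1.1157 -0.6394]
[-0.3463  0.44   -0.2992  1.7472  0.1521  0.977   2.4376] [-0.4902  0.1688 -0.2362  1.8555  0.0436  1.1223  2.3995]
[-0.0734  0.5938  0.7408  1.8817 -0.5178  0.8676 -0.7439] [-0.3703  0.4659  1.2057  1.6272 -0.4437  1.3587 -0.7761]
[-0.1071  0.6127  0.7945  1.8835 -0.5599  0.8828  2.436 ] [ 0.6427  0.2835 -0.2389  1.5728  0.0689  1.2936  1.8636]
[[ 0.0006 -0.9619 -0.2734  0.0708]
 [ 1.      0.0004  0.0008  0.0004]
 [-0.0007 -0.2734  0.9619 -0.118 ]
 [ 0.      0.      0.      1.    ]]
```

Both views agree: the reel centre is near (0.534, 0.293, 0.139) and its top is at z 0.198, which matches the text. The bin centre is near (0.5165, -0.301) with the rim at 0.070. Now I'll move above the reel and check with the wrist camera.

Run:
```python
from h import *
from rig import *
np.set_printoptions(precision=4,suppress=True)
R0=np.array([[0,1,0],[1,0,0],[0,0,-1.]])
movep([.534,.293,.30],R0); command_gripper(.05,60)
s=sense(); p,d=camera("wrist"); cp=camera_params("wrist")
T=np.eye(4);T[:3,:3]=s["tcp_rot"];T[:3,3]=s["position"];T=T@cp["tool_from_camera"]
np.savez("wrist1.npz",p=p,d=d,K=cp["K"],rotation=T[:3,:3],position=T[:3,3])
cv2.imwrite("pics/w1.png",p[:,:,::-1])
p,w=cloud("wrist1.npz")
m=(abs(w[...,0]-.535)<.025)&(abs(w[...,1]-.293)<.075)&(w[...,2]>.165)&(w[...,2]<.21)
q=w[m]; print(len(q),np.percentile(q,[1,5,50,95,99],axis=0)); print(s["time_s"],s["position"],s["joint_pos"],s["finger_gap"])
for y in(.26,.28,.30,.32):
    t=q[abs(q[:,1]-y)<.008]
    if len(t):print(y,len(t),np.percentile(t[:,0],[3,97]))
```

```text
3113 [[0.5242 0.2468 0.1659]
 [0.525  0.2554 0.1701]
 [0.5319 0.3008 0.1873]
 [0.5395 0.334  0.1973]
 [0.5402 0.3415 0.1983]]
2.2333 [0.5339 0.2932 0.3   ] [-0.8339  0.3327  0.3449  1.66   -0.1202  1.1698 -0.4591] 0.05024940095448722
0.26 341 [0.524  0.5393]
0.28 525 [0.5242 0.5396]
0.3 635 [0.5244 0.5395]
0.32 675 [0.525  0.5402]
```

View pics/w1.png

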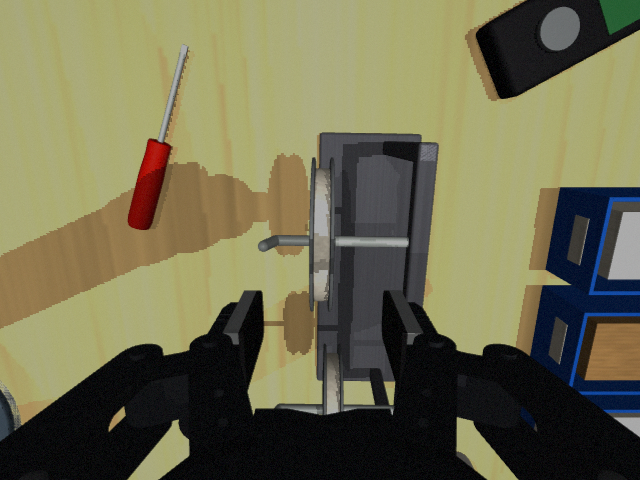

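The wrist view has the reel edge at (322,235), the hook tip at (265,243) and the small reel at (333,375). The cloud puts the reel at x 0.524 to 0.540, y 0.293, top z 0.198. I'll grasp it with a narrower opening so the outer finger clears the hook tip.

Run:
```python
from h import *
from rig import *
np.set_printoptions(precision=4,suppress=True)
a=-.012; y=np.array([np.cos(a),np.sin(a),0]); z=np.array([0,0,-1.]); R=np.c_[np.cross(y,z),y,z]
command_gripper(.034,60)
move_l([.532,.293,.24],R,feed=.1)
hit=move_l([.532,.293,.196],R,feed=.06,until_force=8)
s=sense();print(hit,s["position"],s["wrist_force"])
if not hit:
    command_gripper(.008,60); s=sense(); print("gap",s["finger_gap"],s["gripper_force"],s["wrist_force"])
    if s["finger_gap"]>.012:
        p=s["position"]; up=p+[0,0,.026]
        move_l(up,feed=.06); s=sense(); print("up",s["position"],s["wrist_force"],s["finger_gap"])
        p,d=camera("side"); cv2.imwrite("pics/up.png",p[200:480,150:500,::-1]); 
        cp=camera_params("side"); np.savez("up.npz",p=p,d=d,**cp)
        p,w=cloud("up.npz")
        q=w[(abs(w[...,0]-.532)<.02)&(abs(w[...,1]-.293)<.08)&(w[...,2]>.1)&(w[...,2]<.25)]
        for y in np.arange(.23,.36,.02):
            t=q[abs(q[:,1]-y)<.005]
            if len(t):print(round(y,2),np.percentile(t[:,0],[3,97]),t[:,2].max())
```

```text
False [0.5323 0.2931 0.1963] [-0.3715 -0.2407 -1.0719]
gap 0.015245191639172146 59.546477077826694 [-0.3294 -0.4548  2.8213]
up [0.5324 0.2932 0.2228] [ 0.0231 -0.1076 -0.9282] 0.014833162912634016
0.27 [0.5286 0.5296] 0.21309159076173823
0.29 [0.5136 0.5498] 0.2424407624339085
0.31 [0.5147 0.5498] 0.2499021391937275
0.33 [0.527  0.5422] 0.2131103752785236
0.35 [0.5267 0.5416] 0.188800613557358
```

View pics/up.png

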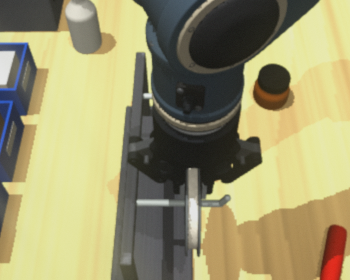

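The side crop shows the reel held upright at (192,210), with the hook still through its hole and the tip at (228,200). The rim heights put the centre near z 0.166, a rise of about 27 mm, so the tip is level with the middle of the hole. I'll slide it out along -x with a force guard, then raise it.

Run:
```python
from h import *
from rig import *
np.set_printoptions(precision=4,suppress=True)
p=sense()["position"]
hit=move_l(p+[-.11,0,0],feed=.07,until_force=5)
s=sense(); print(hit,s["position"],s["wrist_force"],s["finger_gap"])
if not hit:
    move_l([.422,.293,.36],feed=.15); sleep(.2)
    s=sense(); print(s["position"],s["wrist_force"],s["finger_gap"],s["joint_pos"],s["time_s"])
    for n in("side","scene"):
        p,d=camera(n); np.savez("out_"+n+".npz",p=p,d=d,**camera_params(n)); p,w=cloud("out_"+n+".npz")
        q=w[(abs(w[...,0]-.422)<.03)&(abs(w[...,1]-.293)<.08)&(w[...,2]>.2)&(w[...,2]<.325)]
        print(n,len(q),np.percentile(q,[1,50,99],axis=0))
        for z in(.25,.27,.29,.31):
            t=q[abs(q[:,2]-z)<.005]
            if len(t):print(z,np.percentile(t,[2,98],axis=0)[:,:2].ravel())
    for a in(-5.8,):
        c,sn=np.cos(np.deg2rad(a)),np.sin(np.deg2rad(a)); Rb=np.array([[c,sn,0],[sn,-c,0],[0,0,-1.]])
        print(inverse_kinematics([.5165,-.3008,.36],Rb))
```

```text
False [0.4226 0.293  0.2225] [-0.4228 -0.05   -0.7751] 0.015032709297728757
[0.4217 0.2928 0.3592] [-0.3435  0.0555 -0.951 ] 0.015018079059319048 [-0.9802  0.1189  0.3256  1.7818 -0.0398  1.249  -0.6561] 8.1417
side 2297 [[0.4171 0.2449 0.2456]
 [0.4312 0.317  0.2851]
 [0.4321 0.3487 0.3244]]
0.25 [0.4309 0.2561 0.4319 0.3205]
0.27 [0.4181 0.2428 0.432  0.3398]
0.29 [0.4178 0.2496 0.4321 0.3481]
0.31 [0.417  0.3108 0.432  0.3488]
scene 2254 [[0.4156 0.2352 0.2446]
 [0.4297 0.2938 0.2843]
 [0.434  0.3491 0.3244]]
0.25 [0.425  0.2577 0.4336 0.3228]
0.27 [0.4257 0.2439 0.434  0.3412]
0.29 [0.4166 0.2358 0.433  0.3488]
0.31 [0.4257 0.2348 0.4335 0.3494]
[-0.2716  0.3818  1.005   1.6233 -0.3307  1.32   -0.888 ]
```

The reel is off the hook, vertical, and hangs 57 mm below the TCP. I'll carry it over to the bin at height.

Run:
```python
from h import *
from rig import *
np.set_printoptions(precision=4,suppress=True)
a=np.deg2rad(-5.8); c,sn=np.cos(a),np.sin(a); Rb=np.array([[c,sn,0],[sn,-c,0],[0,0,-1.]])
P=[.5165,-.301,.36]
try: move_l(P,Rb,feed=.22)
except Unreachable as e: print("line no",e)
else:
    move_l([P[0],P[1],.25],feed=.12); sleep(.3)
    s=sense(); print(s["position"],s["joint_pos"],s["finger_gap"],s["time_s"])
    for n in("side","scene"):
        p,d=camera(n); np.savez("ov_"+n+".npz",p=p,d=d,**camera_params(n)); cv2.imwrite(f"pics/ov_{n}.png",p[:,:,::-1]); p,w=cloud("ov_"+n+".npz")
        dx=w-np.array([P[0],P[1],0]); L=np.stack([dx[...,0]*c+dx[...,1]*sn,-dx[...,0]*sn+dx[...,1]*c,w[...,2]],-1)
        q=L[(abs(L[...,0])<.08)&(abs(L[...,1])<.03)&(L[...,2]>.1)&(L[...,2]<.215)]
        print(n,len(q),"bin-frame",np.percentile(q,[1,50,99],axis=0))
        for z in(.14,.16,.18,.2):
            t=q[abs(q[:,2]-z)<.006]
            if len(t):print(z,np.percentile(t,[2,98],axis=0)[:,:2].ravel())
        r=L[(abs(L[...,0])<.12)&(abs(L[...,1])<.04)&(abs(L[...,2]-.068)<.006)]
        print("rim",np.percentile(r,[.5,99.5],axis=0)[:,:2].ravel())
        for lo in (-.06,0,.06):
            t=r[abs(r[:,0]-lo)<.02]; print("  y ends at",lo,np.percentile(t[:,1],[1,99]))
```

```text
[ 0.5167 -0.3011  0.2504] [-0.1671  0.4455  0.8571  1.7673 -0.3746  1.1001 -0.8569] 0.014783631675569831 12.4917
side 1693 bin-frame [[-0.0586 -0.0066  0.1363]
 [-0.0013  0.0077  0.1756]
 [ 0.0554  0.0111  0.2145]]
0.14 [-0.031   0.0048  0.0286  0.0097]
0.16 [-0.0486  0.0053  0.0463  0.0108]
0.18 [-0.0571 -0.0056  0.0553  0.0106]
0.2 [-0.0591  0.0048  0.0567  0.0107]
rim [-0.0888 -0.0283  0.0888  0.0254]
  y ends at -0.06 [-0.0275  0.0254]
  y ends at 0 [-0.0279  0.0251]
  y ends at 0.06 [-0.0285  0.0244]
scene 1259 bin-frame [[-0.0607 -0.0058  0.1358]
 [ 0.0034  0.0096  0.1779]
 [ 0.0546  0.0133  0.2143]]
0.14 [-0.0362 -0.0031  0.0288  0.012 ]
0.16 [-0.0542 -0.0053  0.045   0.0126]
0.18 [-0.0594 -0.0051  0.0535  0.0125]
0.2 [-0.0592 -0.0047  0.0554  0.0132]
rim [-0.0944 -0.0258  0.0887  0.0275]
  y ends at -0.06 [-0.0246  0.0275]
  y ends at 0 [-0.0241  0.027 ]
  y ends at 0.06 [-0.0259  0.0271]
```

In the bin frame the reel sits about 3 mm to +y of the middle, with 13 mm of clearance per side. I'll shift it 3 mm, lower it until it touches, release and back off.

Run:
```python
from h import *
from rig import *
np.set_printoptions(precision=4,suppress=True)
a=np.deg2rad(-5.8); c,sn=np.cos(a),np.sin(a)
p=sense()["position"]+np.array([-sn,c,0])*-.003+np.array([c,sn,0])*.001
move_l(p); 
h=move_l([p[0],p[1],.132],feed=.1,until_force=8); print("down",h,sense()["position"],sense()["wrist_force"])
if not h:
    h=move_l([p[0],p[1],.114],feed=.015,until_force=2.5); sleep(.3); s=sense(); print("touch",h,s["position"],s["wrist_force"],s["finger_gap"],s["gripper_force"],s["time_s"])
for n in("side","scene"):
    q,d=camera(n); cv2.imwrite(f"pics/dn_{n}.png",q[:,:,::-1] if n=="scene" else q[60:260,220:460,::-1])
```

```text
down False [ 0.5177 -0.3044  0.1327] [-0.0883  0.0522 -1.339 ]
touch True [ 0.5173 -0.3041  0.1207] [-0.5438 -0.1896  5.5126] 0.015270970488938265 60.17864702339011 15.25
```

View pics/dn_side.png

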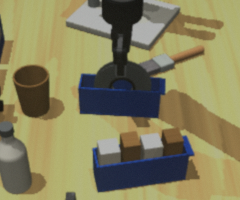

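The side crop shows the reel inside the empty bin at (122,85). Contact came at TCP z 0.1207, against 0.121 predicted, so the reel is on the floor. Releasing now.

Run:
```python
from h import *
from rig import *
np.set_printoptions(precision=4,suppress=True)
command_gripper(.04); sleep(.3)
p=sense()["position"]; move_l([p[0],p[1],.32],feed=.12); sleep(.5)
a=np.deg2rad(-5.8); c,sn=np.cos(a),np.sin(a)
for n in("side","scene"):
    q,d=camera(n); np.savez("f_"+n+".npz",p=q,d=d,**camera_params(n)); cv2.imwrite(f"pics/f_{n}.png",q[:,:,::-1]); _,w=cloud("f_"+n+".npz")
    dx=w-np.array([.5165,-.301,0]); L=np.stack([dx[...,0]*c+dx[...,1]*sn,-dx[...,0]*sn+dx[...,1]*c,w[...,2]],-1)
    r=L[(abs(L[...,0])<.08)&(abs(L[...,1])<.05)&(L[...,2]>.078)&(L[...,2]<.2)]
    print(n,len(r),np.percentile(r,[1,50,99],axis=0))
    for z in(.085,.1,.115):
        t=r[abs(r[:,2]-z)<.006]
        if len(t):print(z,np.percentile(t,[2,98],axis=0)[:,:2].ravel())
s=sense();print(s["position"],s["wrist_force"],s["finger_gap"],s["time_s"])
```

```text
side 956 [[-0.0544 -0.0114  0.0789]
 [-0.0014  0.004   0.1006]
 [ 0.0531  0.0078  0.1217]]
0.085 [-0.055  -0.0095  0.054   0.0078]
0.1 [-0.0479 -0.0101  0.0456  0.0074]
0.115 [-0.0335 -0.0113  0.0319  0.0075]
scene 704 [[-0.0547 -0.0089  0.0786]
 [ 0.0082  0.0064  0.0998]
 [ 0.052   0.0099  0.1221]]
0.085 [-0.0554 -0.0082  0.0533  0.0094]
0.1 [-0.0466 -0.0082  0.0432  0.0098]
0.115 [-0.0331 -0.0089  0.0304  0.0093]
[ 0.5167 -0.3034  0.32  ] [ 1.1867 -0.4221  0.1886] 0.04009714820803358 18.4333
```

View pics/f_scene.png

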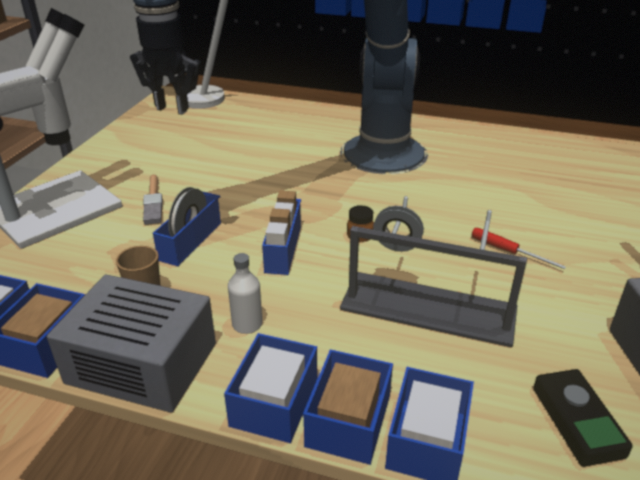

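The reel stands upright and centred in the empty bin at (187,215), with its top at z 0.122. The small reel still hangs at (398,228), the bottle, jar and cup haven't moved, and the gripper is clear.

```bash
python3 -c "
from rig import *
print(finish_job())"
```

```text
the job is handed in; nothing more can be done
None
```

The large reel stands on edge on the floor of the empty blue bin, set down and released; the small reel, bottle, jar and cup were left undisturbed, and the job was handed in at about 18 s of the 40 s limit (no verdict came back).

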